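Tilt out the wide bin for a look, then level it

ROBOT

A 6-joint arm with a two-finger parallel gripper is mounted at the origin on the work surface. World frame = base frame: x ahead of the robot, y to its left, z up, the work surface at z = 0. Lengths are in mm, angles in degrees, forces in N, time in s.
With the tool pointing down it reaches from about 350 to 850 mm from the base axis. Payload 8.1 kg.
Tool frame: the origin (TCP) lies between the finger pads; the fingertips stand 22 mm ahead of it and the grasp point (between the pads) lies 3 mm ahead of it; z points along the fingers, y is the direction in which the jaws open and shut (so a half turn about z gives the same grasp; the last joint's range is limited). The gripper opens to 85 mm and grips with 20 to 120 N. Pads are 22 mm wide; open, the fingers measure 114 mm over their backs; the gripper's body (76 mm by 85 mm) begins 54 mm behind the grasp point. The pads swing forward as they close: fully open they stand 13 mm farther back than shut.
Start: joints at [72.399, 7.471, 85.268, -0, 87.261, -4.893], TCP at [131.969, 585.311, 223.492] pointing down, gripper open.
Joint ranges: [-169.43, 169.43], [-51.17, 129.36], [1.28, 143.12], [-76.62, 256.62], [0, 156.53], [-152.29, 152.29]. Speed limits (degrees/s): [136.94, 136.94, 159.86, 180, 180, 180].

INTERFACE

Orientations are given as [roll, pitch, yaw] about the fixed x, y, z axes, in that order (R = Rz(yaw) Ry(pitch) Rx(roll)).
In Python, from bench import r gives the robot as it stands.
- The arm moves only by the tool drive_tool, never from a script. Its argument "moves" is a list of rows, each a list of 2 entries, a list of its own where there are three numbers: the shift along the world's x, y, z in mm, then the turn about the world's z in degrees. A call has exactly 8 rows; each row is the pose to reach, as a shift and turn from the pose commanded when the call began; what a row does not reach only later rows make up. A row lasts 1/12 s, in which the tool goes at most 41.7 mm and 7.16 degrees, less where a joint would pass 70% of its speed; a pose out of reach is approached as far as the arm can. A call with a gripper value outside its range is refused whole. "fingers" is the finger opening in mm, from 0 to 85.4, set as the call begins (left out, the last holds). The fingers move at their own pace and stop on an object; "squeeze" is the grip in N (left out, the last holds). Time passes only in rows, so rows that repeat a pose let the fingers close, or fill a call up. It gives the time, the measured TCP pose, the force and the opening at its end, in the units of the state.
- r.sense(): the state, without advancing time (a new reading comes with each control period).
- r.snapshot(name): name is "scene" or "top"; returns a dict with "pixels" (400x640x3 uint8, red, green, blue), "camera_matrix" (3x3 intrinsics, pixels), "xyz" and "orientation" of the camera in the world. Camera axes: x right, y down, z forward; pixel columns grow to the right and rows downward; lengths in mm; the calibration is good to about 2 mm. A picture is of the moment at which its call begins. There is no depth.
- r.hand_in(): hands the job in, once; it reports no verdict.
The state is a dict: "time": time; "joint_pos": joint angles; "qd": joint speeds; "joint_efforts": joint torques, N m; "tool_pos": TCP position; "tcp_rot": TCP orientation; "ft_force": force on the tool from outside, world axes, zero at the start; "wrist_torque": the same for the moment, N m; "finger_gap": finger opening in mm.
Only numpy, scipy, OpenCV 4.12 (cv2) and the standard library are available. Lean on these libraries where they do the work, as an engineer would, in place of code of your own. Each camera call takes 0.05 s, during which the arm holds its last target.

TASK

I want to see whether the wider of the two grey tilt-out bins on the bench is empty and clean. Tilt it out by its handle to about 40 degrees, hold it steady there for two seconds without ever tipping it much further, then swing it back level against its stop and let go. Leave the narrower bin shut.

Things in the scene. Friction and masses are not known exactly. Their poses are not given: they have to be found in the camera images.
- wide_bin (a joint): Tilt (rad) of the wide bin: 0 = level, shut on its stop; grows as its top swings out (0.70 = 40 degrees, end stop 1.13); starts 0 to 0.1. Open-topped grey plastic box, 160 mm wide, 110 deep, 110 high, walls 4, 0.35 kg, hinged along the lower edge of its front face in a fixed steel bracket (cheeks 93 mm high). Stiff hinge: it stays where left; 1 to 3 N at the handle moves it.
- wide_bin_bar (a point): Middle of its handle, a dark steel hoop on the front wall's top: level round bar 10 mm thick, 72 long, along this y, 155 mm from the hinge line (167 above the bench and, within 2 mm, straight above the hinge when shut). Gap under it 62 wide, 40 high, open both sides: pinch from above, the bar can turn in the fingers. Axes tilt with the bin; shut: x level, front to back, z up.
- wide_bin_hinge (a point): Fixed point on the wide bin's hinge line, at the middle of its width, 12 mm above the bench. y runs along the hinge line, z up; -x is the level direction towards which the top of the bin tilts out (towards the robot's side, up to about 17 degrees off world -x).
- narrow_bin (a joint): Tilt (rad, 0 = shut) of the other bin, the same in all but its width of 90 mm. It stands shut to the left or the right of the wide one and is to stay shut.
Not all that is in view belongs to the job. Leave any blue look-alike of the part that bears narrow_bin alone.

How it is judged (in metres and radians):
On the way:
1. the wide bin is held steady for a second, tilted out to 40 degrees give or take 10 (value of joint wide_bin between 0.523 and 0.873 rad and velocity of joint wide_bin between -0.1 and 0.1 rad/s), for 1 s.
At the end, for the whole second after the job is handed in: After having been held at 40 degrees (30 to 50) for a second, the wide bin is back level within 10 degrees and at rest, and the narrow bin is shut (within 10 degrees) (value of joint each of wide_bin, narrow_bin below 0.175 rad and velocity of joint wide_bin between -0.05 and 0.05 rad/s); the robot touches nothing.
It fails at once if the wide bin is tipped out beyond 57 degrees (value of joint wide_bin above 1 rad).
It fails at once if the narrow bin is tilted out by more than 10 degrees (value of joint narrow_bin above 0.175 rad).
It also fails if it takes over 43 s, if anything falls off the work surface, if the arm or the gripper's body presses on something with over 40 N, if the wrist force passes 120 N, or if a joint passes its speed limit or range.

## Working session

There is one attempt and no reset: what is moved stays moved. The work goes in short steps, Python scripts to look and compute and a tool call to move; the robot and the scene stay as the last step left them, time stands still between calls to the robot, and variables do not carry over. Pictures are saved under pics/ and viewed, and the job is handed in when it is done.

Besides the shell and the picture viewer there is one more tool, called after "Call:" as name([rows], argument=value, ...), one row to a line, values as JSON. drive_tool: Moves the arm, as the interface text tells. Its arguments: {"type":"object","properties":{"moves":{"type":"array","items":{"type":"array"}},"fingers":{"type":"number"},"squeeze":{"type":"number"}},"required":["moves"]}

```bash
mkdir -p pics; python3 - <<'E'
from bench import r
import cv2, pickle
for n in("scene","top"):
    s=r.snapshot(n); cv2.imwrite(f"pics/{n}0.png",s["pixels"][:,:,::-1]); pickle.dump(s,open(f"{n}0.pkl","wb"))
    print(n,s["camera_matrix"],s["xyz"],s["orientation"])
print(r.sense())
E
```

```text
scene [[472.81505472   0.         322.88843281]
 [  0.         472.81505472 198.939936  ]
 [  0.           0.           1.        ]] [1153.8024515   305.85139986  614.72277581] [-126.77330596    0.92878856  118.33299482]
top [[384.37503767   0.         325.79749097]
 [  0.         384.37503767 197.56439535]
 [  0.           0.           1.        ]] [497.76617294 -14.76356984 866.7436501 ] [-176.28944887    1.70460881  -90.30109896]
{'time': 0.1, 'joint_pos': array([ 7.23996826e+01,  7.51169638e+00,  8.53266098e+01, -3.02221496e-05,
        8.72595317e+01, -4.89344242e+00]), 'qd': array([-0.05781546, -0.11447943, -0.09132108,  0.01282806,  0.09285911,
        0.04738916]), 'joint_efforts': array([ 1.50221102e-03, -5.70947564e+01, -5.01944661e+01, -2.42882425e-04,
        8.10372003e-03, -1.09413662e-05]), 'tool_pos': array([131.80152186, 584.80847642, 222.5055657 ]), 'tcp_rot': array([-1.79902516e+02, -8.31577806e-03,  1.67293119e+02]), 'ft_force': array([-0.04965752,  0.56851789,  0.47267165]), 'wrist_torque': array([ 4.19897285e-02, -3.42320532e-02, -9.47854273e-05]), 'finger_gap': 85.55758086317891}
```

View pics/scene0.png

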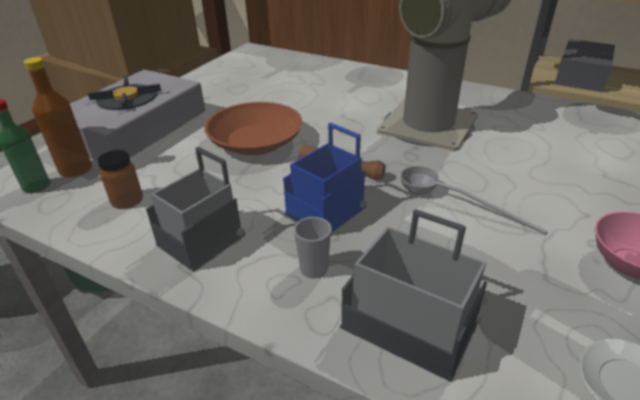

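View pics/top0.png

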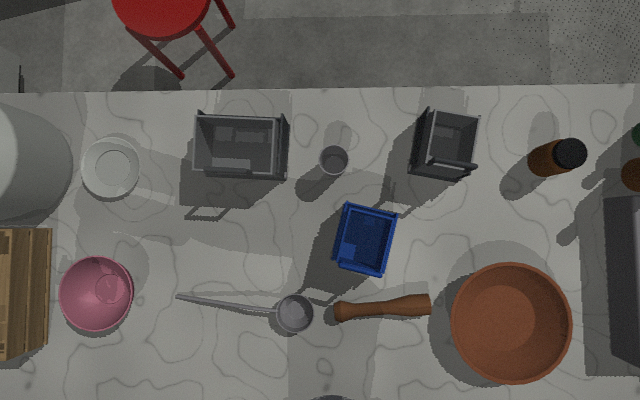

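The scene view shows the wide bin at about (415,290) with its hoop at (438,230), and the narrow one at (195,215). In the top view the wide bin is at (240,145). I'll zoom in on it in both.

```bash
python3 - <<'E'
import cv2
a=cv2.imread("pics/scene0.png")[195:375,330:500]; cv2.imwrite("pics/za.png",cv2.resize(a,None,fx=3.3,fy=3.3,interpolation=cv2.INTER_CUBIC)*1)
b=cv2.imread("pics/top0.png")[95:225,170:310]; b=cv2.convertScaleAbs(b,alpha=1.6);cv2.imwrite("pics/zb.png",cv2.resize(b,None,fx=4.5,fy=4.5,interpolation=cv2.INTER_CUBIC))
E
```

```text
(no output)
```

View pics/za.png

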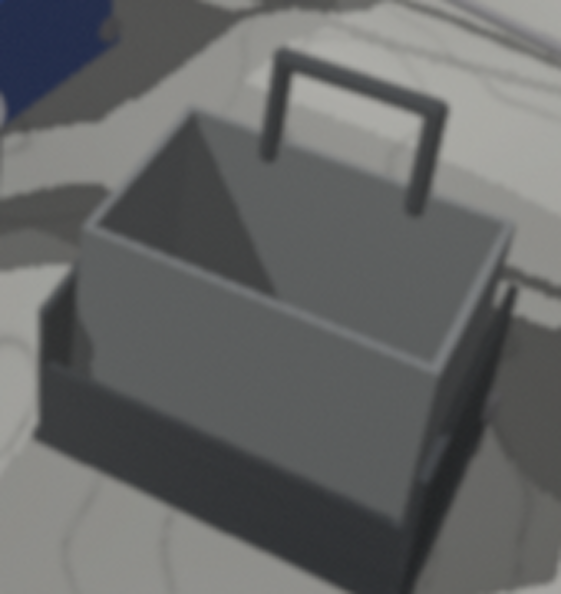

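View pics/zb.png

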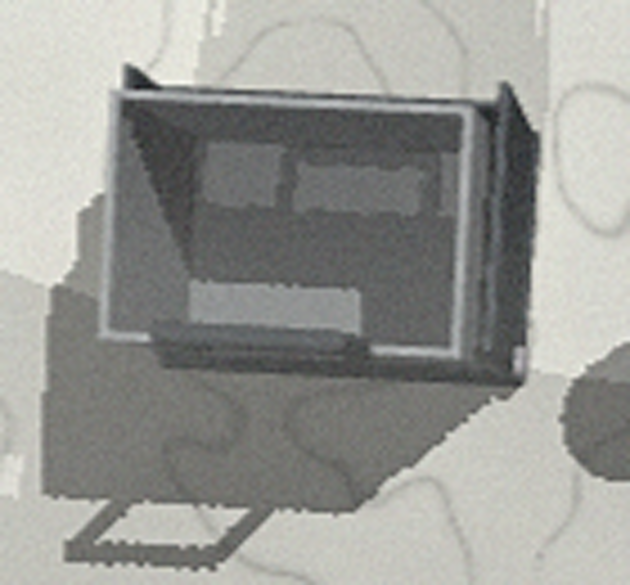

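```bash
cat > m.py <<'E'
import pickle,numpy as np
from scipy.spatial.transform import Rotation as R
from scipy.optimize import least_squares
def cam(n):
    s=pickle.load(open(n,"rb")); return s["camera_matrix"],np.array(s["xyz"]),R.from_euler("xyz",s["orientation"],degrees=True).as_matrix()
def proj(c,p): q=(np.atleast_2d(p)-c[1])@c[2]; q=q@c[0].T; return q[:,:2]/q[:,2:]
def model(h):  # hx,hy,hz,yaw,tilt
    P=np.array([[0,-80,110],[0,80,110],[110,80,110],[110,-80,110],[0,-31+0,155],[0,31,155.]])
    return (R.from_euler("zy",[h[3],-h[4]]).as_matrix()@P.T).T+np.array(h[:3])
E
cat > f.py <<'E'
from m import *
S,T=cam("scene0.pkl"),cam("top0.pkl")
s=np.array([[192,108],[512,228],[435,372],[90,228],[285,58],[437,106]])/3.3+[330,195]
t=np.array([[465,358],[102,338],[112,92],[475,104],[358,341],[163,330]])/4.5+[170,95]
# plain triangulation
import cv2
def P(c): return c[0]@np.c_[c[2].T,-c[2].T@c[1]]
X=cv2.triangulatePoints(P(S),P(T),s.T,t.T); X=(X[:3]/X[3]).T; print(X.round(1))
for fix in (1,0):
    f=lambda h:np.r_[(proj(S,model(np.r_[h[:2],12 if fix else h[4],h[2],h[3]]))-s).ravel(),(proj(T,model(np.r_[h[:2],12 if fix else h[4],h[2],h[3]]))-t).ravel()]
    o=least_squares(f,[600,200,0,0.05,12]);print(o.x.round(3),np.degrees(o.x[2]));print(o.fun.reshape(-1,2).round(1).tolist())
    h=np.r_[o.x[:2],12 if fix else o.x[4],o.x[2:4]];print(model(h)[4:].mean(0))
E
python3 f.py
```

```text
[[592.  112.5 116.5]
 [603.1 271.6 116.5]
 [710.3 264.4 127.8]
 [701.4 107.4 128.1]
 [592.3 152.9 162.5]
 [598.7 227.9 167.4]]
[ 6.05407e+02  1.91598e+02 -5.80000e-02  6.50000e-02  1.20000e+01] -3.326040169503326
[[-1.5, -1.8], [0.6, -2.8], [0.4, 0.6], [-3.1, 0.1], [2.3, -0.0], [-3.9, -1.3], [-1.0, -0.7], [-1.0, -0.3], [-0.4, -1.3], [-0.4, -0.4], [-7.7, 0.2], [2.4, 1.0]]
[595.35085696 191.59763165 166.67343577]
[ 6.07134e+02  1.91619e+02 -5.80000e-02  8.60000e-02  8.83500e+00] -3.323127097596401
[[-1.5, -0.4], [0.3, -1.5], [0.5, 0.7], [-2.9, 0.4], [2.4, 1.2], [-3.9, -0.1], [-0.7, -0.2], [-0.4, 0.2], [-0.3, -0.8], [-0.3, 0.1], [-7.3, 1.3], [3.0, 2.1]]
[593.85654774 191.61891048 163.26527768]
```

Triangulation puts the bar's middle near (595,191,165), with hinge yaw about -3.3° and initial tilt about 0.07. I'll move above it with the jaws across the bar.

Call:
drive_tool([
  [[25, -20, 10], -5],
  [[55, -45, 20], -11],
  [[85, -72, 30], -17],
  [[115, -98, 40], -23],
  [[145, -123, 40], -29],
  [[175, -149, 40], -35],
  [[205, -174, 40], -41],
  [[230, -195, 40], -47],
], fingers=85)

```text
time: 0.77
tool_pos: [363.5, 388.2, 263.2]
tcp_rot: [-180.0, 0.0, 120.0]
ft_force: [-0.5, 1.0, -0.6]
finger_gap: 84.9
```

Call:
drive_tool([
  [[30, -25, 0], -5],
  [[60, -51, 0], -10],
  [[90, -76, 0], -16],
  [[120, -102, 0], -22],
  [[150, -127, 0], -28],
  [[180, -153, 0], -33],
  [[207, -177, 0], -33.6],
  [[233, -199, 0], -33.6],
])

```text
time: 1.43
tool_pos: [596.1, 189.3, 262.8]
tcp_rot: [-179.9, 0.0, 86.6]
ft_force: [0.2, 0.9, 1.0]
finger_gap: 85.2
```

```bash
cat > snap.py <<'E'
from bench import r
import cv2,pickle,sys,numpy as np
k=sys.argv[1]; out=[]
for n,(a,b,c,d) in (("scene",(120,380,320,520)),("top",(70,230,150,330))):
    s=r.snapshot(n); pickle.dump(s,open(f"{n}{k}.pkl","wb"))
    im=cv2.convertScaleAbs(s["pixels"][a:b,c:d,::-1],alpha=1.4); out.append(cv2.resize(im,(int(500*(d-c)/(b-a))*2//3,333) if 0 else (390,int(390*(b-a)/(d-c))),interpolation=cv2.INTER_CUBIC))
h=max(o.shape[0] for o in out)
cv2.imwrite(f"pics/s{k}.png",np.hstack([cv2.copyMakeBorder(o,0,h-o.shape[0],0,5,0) for o in out]))
q=r.sense();print(q["time"],q["tool_pos"].round(1),q["ft_force"].round(1))
E
python3 snap.py 1
```

```text
1.5333 [597.5 187.  261.9] [0.4 0.4 0.1]
```

View pics/s1.png

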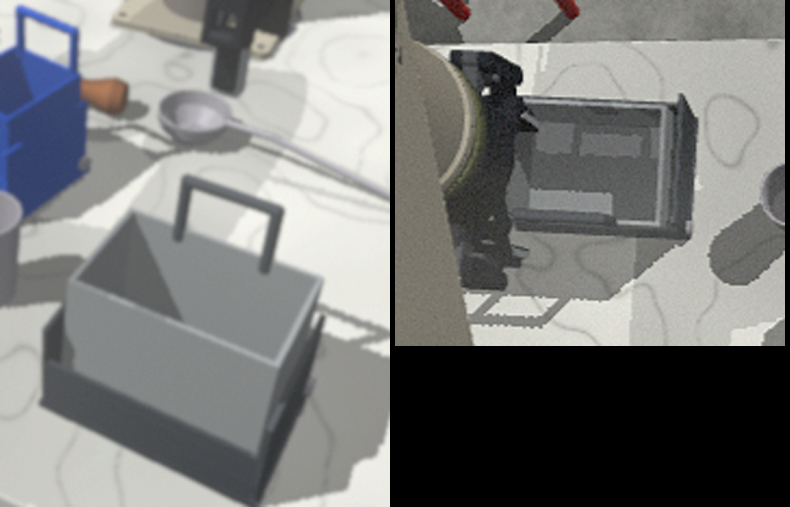

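```bash
python3 - <<'E'
from m import *
S,T=cam("scene1.pkl"),cam("top1.pkl")
p=np.array([[597,188,241],[597+42,188,250],[597-42,188,250],[595,191,166]])
print(((proj(S,p)-[320,120])*390/200).round(),((proj(T,p)-[150,70])*390/180).round()+[395,0])
from bench import r
print(r.sense()["tool_pos"], r.sense()["tcp_rot"])
E
```

```text
[[238. 112.]
 [222. 133.]
 [257.  74.]
 [230. 193.]] [[534. 202.]
 [531. 145.]
 [530. 255.]
 [559. 218.]]
[597.54823424 186.98733059 261.91337804] [-1.79945803e+02  1.12332296e-01  8.64093420e+01]
```

```bash
python3 - <<'E'
from m import *
import cv2
o=[]
for n,(a,b,c,d) in (("scene1",(40,240,380,540)),("top1",(60,210,150,270))):
    s=pickle.load(open(n+".pkl","rb")); im=cv2.convertScaleAbs(s["pixels"][:,:,::-1],alpha=1.8)
    f=500/(b-a)
    z=cv2.resize(im[a:b,c:d],None,fx=f,fy=f,interpolation=cv2.INTER_CUBIC)
    C=cam(n+".pkl")
    for p,col in (([597,188,250],(0,255,0)),([639,188,250],(0,0,255)),([555,188,250],(255,0,0)),([595,191,166],(0,255,255)),([597,188,320],(255,0,255))):
        u=(proj(C,np.array(p,float))[0]-[c,a])*f; cv2.circle(z,tuple(int(v) for v in u),4,col,-1)
    o.append(z)
h=max(x.shape[0] for x in o); cv2.imwrite("pics/z1.png",np.hstack(o)[:, :800])
E
```

```text
(no output)
```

View pics/z1.png

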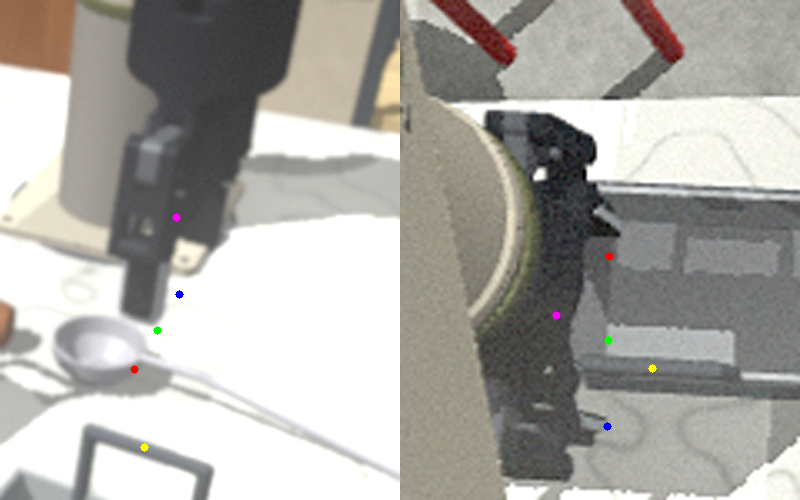

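The near fingertip shows at about (143,315) in the zoomed scene crop, higher than I projected. I'll descend partway, still clear of the bar, and look again.

Call:
drive_tool([
  [[0, 0, -10], 0],
  [[0, 0, -20], 0],
  [[0, 0, -30], 0],
  [[0, 0, -40], 0],
  [[0, 0, -45], 0],
  [[0, 0, -45], 0],
  [[0, 0, -45], 0],
  [[0, 0, -45], 0],
])

```text
time: 2.2
tool_pos: [595.1, 191.7, 219.1]
tcp_rot: [179.9, -0.0, 86.7]
ft_force: [0.2, 0.3, 0.6]
finger_gap: 85.2
```

```bash
python3 snap.py 2; cat > dots.py <<'E'
from m import *
import cv2,sys,json
k=sys.argv[1]; pts=json.loads(sys.argv[2]); o=[]
for n,(a,b,c,d) in (("scene"+k,(90,310,350,526)),("top"+k,(60,210,150,270))):
    s=pickle.load(open(n+".pkl","rb")); im=cv2.convertScaleAbs(s["pixels"][:,:,::-1],alpha=1.8)
    f=500/(b-a)
    z=cv2.resize(im[a:b,c:d],None,fx=f,fy=f,interpolation=cv2.INTER_CUBIC)
    C=cam(n+".pkl")
    for p,col in zip(pts,[(0,255,0),(0,0,255),(255,0,0),(0,255,255),(255,0,255),(255,255,0)]):
        u=(proj(C,np.array(p,float))[0]-[c,a])*f; cv2.circle(z,tuple(int(v) for v in u),3,col,-1)
    o.append(z)
cv2.imwrite(f"pics/z{k}.png",np.hstack(o)[:, :800])
E
python3 dots.py 2 "[[595,191,200],[637,191,205],[553,191,205],[595,191,166],[593,155,166],[597,227,166]]"
```

```text
2.3 [595.4 191.5 219.5] [-0.6 -0.1 -0.4]
```

View pics/z2.png

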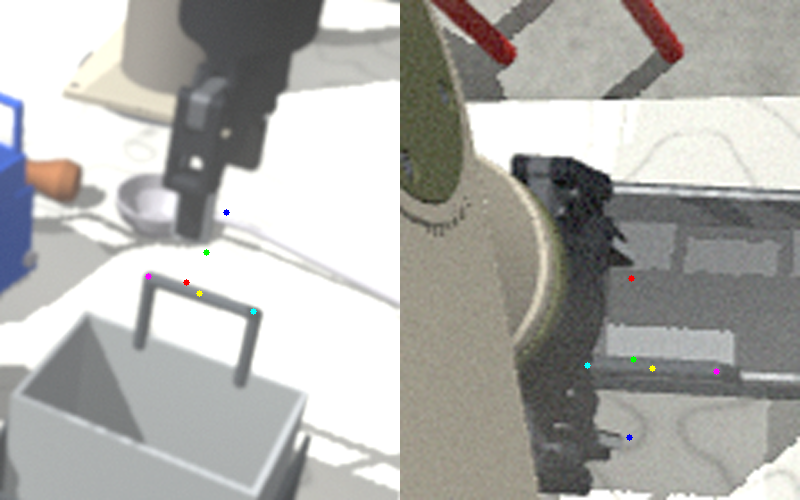

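The bar dots sit right on the bar in both views: yellow is its middle, magenta and cyan its ends. The open fingertips are higher than nominal because the pads swing back when open. I'll narrow to 45 mm and check again.

Call:
drive_tool([
  [[0, 0, 0], 0],
  [[0, 0, 0], 0],
  [[0, 0, 0], 0],
  [[0, 0, 0], 0],
  [[0, 0, 0], 0],
  [[0, 0, 0], 0],
  [[0, 0, 0], 0],
  [[0, 0, 0], 0],
], fingers=45, squeeze=40)

```text
time: 2.97
tool_pos: [595.0, 191.3, 218.5]
tcp_rot: [-180.0, -0.0, 86.7]
ft_force: [-0.5, -0.3, -0.3]
finger_gap: 44.9
```

```bash
python3 snap.py 3; 
python3 dots.py 3 "[[595,191,196],[617,191,198],[573,191,198],[595,191,166],[593,155,166],[597,227,166]]"
```

```text
3.0667 [595.  191.3 218.5] [ 0.4 -0.4 -0.5]
```

View pics/z3.png

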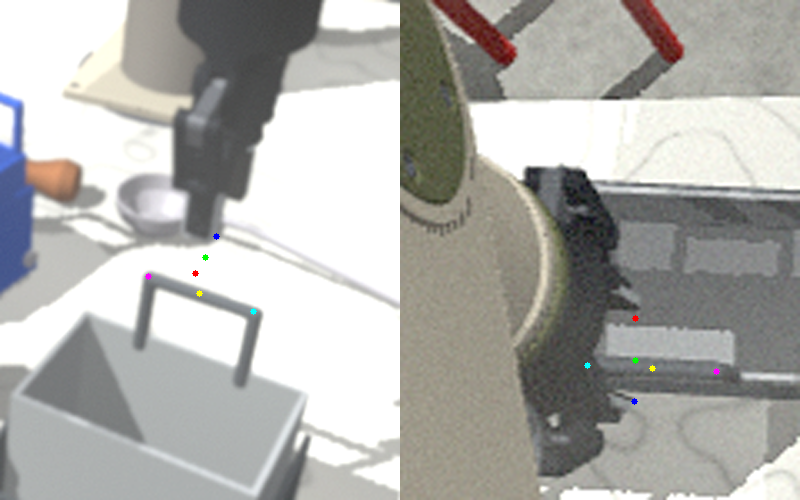

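Call:
drive_tool([
  [[0, 0, -8], 0],
  [[0, 0, -16], 0],
  [[0, 0, -24], 0],
  [[0, 0, -32], 0],
  [[0, 0, -40], 0],
  [[0, 0, -46], 0],
  [[0, 0, -50], 0],
  [[0, 0, -50], 0],
])

```text
time: 3.73
tool_pos: [594.2, 191.1, 166.9]
tcp_rot: [-179.9, 0.0, 86.7]
ft_force: [-0.8, -0.1, -0.2]
finger_gap: 44.8
```

```bash
python3 snap.py 4; 
python3 dots.py 4 "[[595,191,166],[593,155,166],[597,227,166]]"
```

```text
3.8333 [595.  191.3 168.5] [0.1 0.5 0.5]
```

View pics/z4.png

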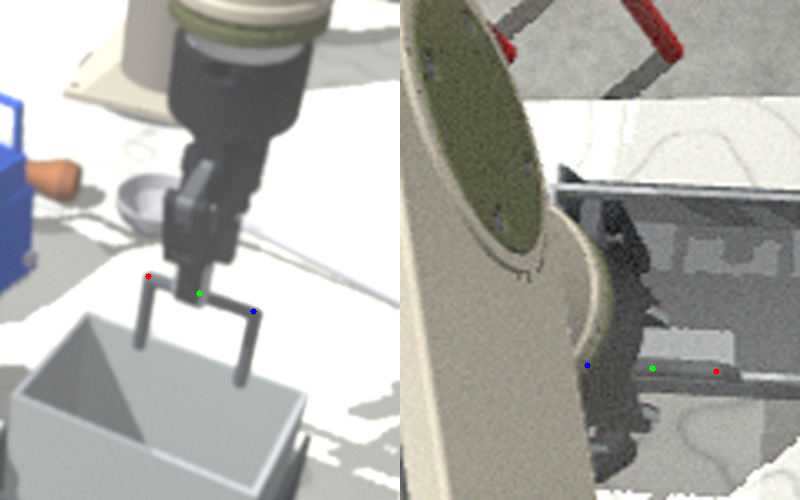

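The near tip at (190,302) is only just reaching bar height, so I'll go lower, then narrow and look.

Call:
drive_tool([
  [[0, 0, -4], 0],
  [[0, 0, -8], 0],
  [[0, 0, -12], 0],
  [[0, 0, -14], 0],
  [[0, 0, -14], 0],
  [[0, 0, -14], 0],
  [[0, 0, -14], 0],
  [[0, 0, -14], 0],
], fingers=26)

```text
time: 4.5
tool_pos: [595.1, 191.3, 154.7]
tcp_rot: [180.0, -0.0, 86.7]
ft_force: [0.2, -0.1, -0.2]
finger_gap: 26.0
```

```bash
python3 snap.py 5; 
python3 dots.py 5 "[[595,191,166],[593,155,166],[597,227,166]]"
```

```text
4.6 [595.1 191.3 154.8] [ 0.2  0.1 -0.1]
```

View pics/z5.png

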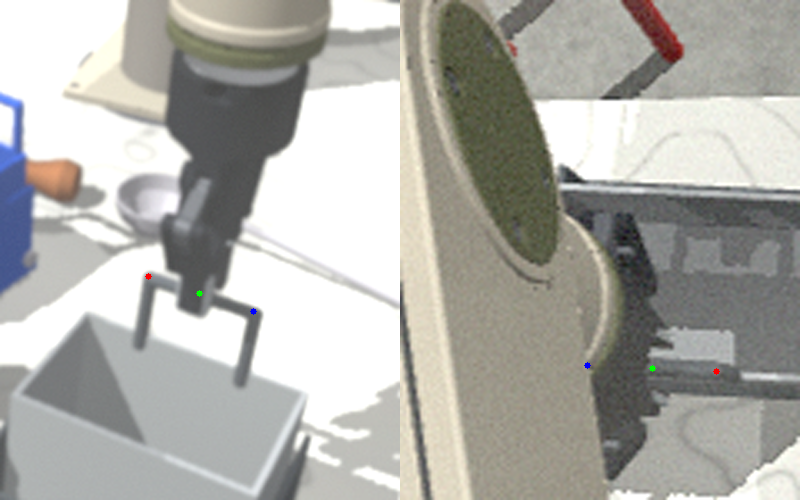

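Straddling the bar now, with the near tip at (195,315) below the bar line at (192,291). Closing.

Call:
drive_tool([
  [[0, 0, 0], 0],
  [[0, 0, 0], 0],
  [[0, 0, 0], 0],
  [[0, 0, 0], 0],
  [[0, 0, 0], 0],
  [[0, 0, 0], 0],
  [[0, 0, 0], 0],
  [[0, 0, 0], 0],
], fingers=0, squeeze=30)

```text
time: 5.27
tool_pos: [595.2, 191.3, 154.8]
tcp_rot: [180.0, -0.0, 86.7]
ft_force: [1.2, -0.8, 2.1]
finger_gap: 8.4
```

```bash
python3 snap.py 6; 
python3 dots.py 6 "[[595,191,166],[593,155,166],[597,227,166]]"
```

```text
5.3667 [595.2 191.3 154.8] [0.6 0.1 2.3]
```

View pics/z6.png

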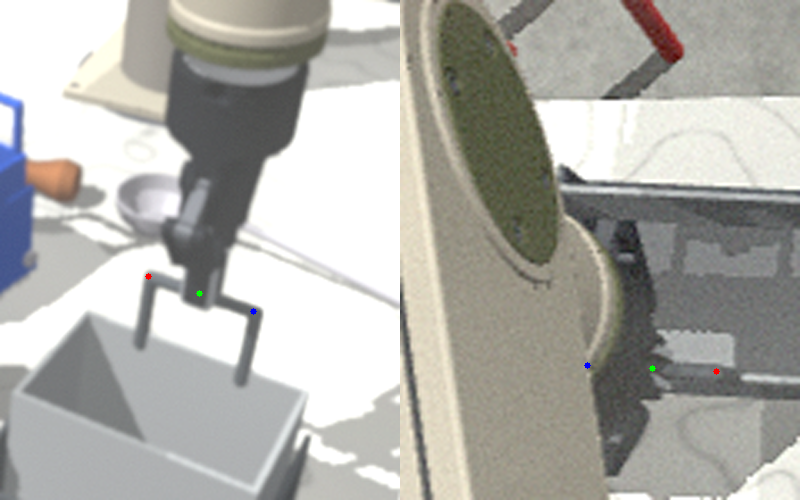

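The gap stopped at 8.4 mm with +2.3 N vertical force and the tip barely below the bar. I'll reopen, go 10 mm deeper and regrip.

Call:
drive_tool([
  [[0, 0, 0], 0],
  [[0, 0, 0], 0],
  [[0, 0, 0], 0],
  [[0, 0, -3], 0],
  [[0, 0, -6], 0],
  [[0, 0, -10], 0],
  [[0, 0, -10], 0],
  [[0, 0, -10], 0],
], fingers=30)

```text
time: 6.03
tool_pos: [594.5, 191.2, 143.8]
tcp_rot: [-179.9, 0.0, 86.7]
ft_force: [0.6, 0.8, -0.5]
finger_gap: 29.9
```

Call:
drive_tool([
  [[0, 0, 0], 0],
  [[0, 0, 0], 0],
  [[0, 0, 0], 0],
  [[0, 0, 0], 0],
  [[0, 0, 0], 0],
  [[0, 0, 0], 0],
  [[0, 0, 0], 0],
  [[0, 0, 0], 0],
], fingers=0)

```text
time: 6.7
tool_pos: [595.1, 191.3, 144.7]
tcp_rot: [180.0, -0.0, 86.7]
ft_force: [0.3, 0.7, 0.6]
finger_gap: 8.8
```

```bash
python3 snap.py 7; 
python3 dots.py 7 "[[595,191,166],[593,155,166],[597,227,166]]"
```

```text
6.8 [595.1 191.3 144.7] [ 1.  -0.   1.4]
```

View pics/z7.png

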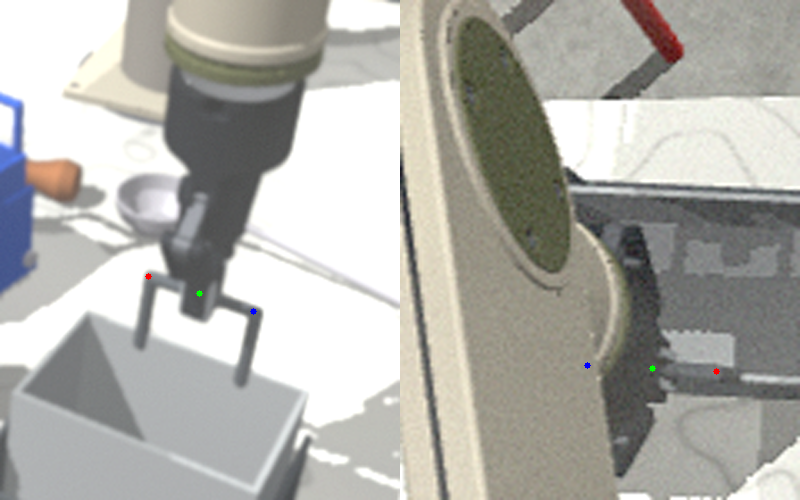

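Firm grip: gap 8.8 mm, tip at (200,318) well below the bar. Now tilting along the arc.

Call:
drive_tool([
  [[-4, 0.2, -0.3], 0],
  [[-8, 0.5, -0.7], 0],
  [[-12, 0.7, -1.3], 0],
  [[-16, 0.9, -1.9], 0],
  [[-20, 1.2, -2.6], 0],
  [[-24, 1.4, -3.5], 0],
  [[-28, 1.6, -4.4], 0],
  [[-32, 1.9, -5.5], 0],
])

```text
time: 7.47
tool_pos: [562.8, 193.3, 139.4]
tcp_rot: [180.0, -0.0, 86.7]
ft_force: [2.8, 0.4, 2.9]
finger_gap: 8.7
```

```bash
cat > chk.py <<'E'
from bench import r
q=r.sense();print(q["time"],q["tool_pos"].round(1),q["ft_force"].round(1),q["finger_gap"])
E
python3 chk.py; python3 snap.py 8; 
python3 dots.py 8 "[[563,193.4,161.2],[561,157,161],[565,229,161]]"
```

```text
7.4667 [562.8 193.3 139.4] [2.8 0.4 2.9] 8.748560755265842
7.5667 [562.1 193.4 139.3] [-0.4 -0.4  4. ]
```

View pics/z8.png

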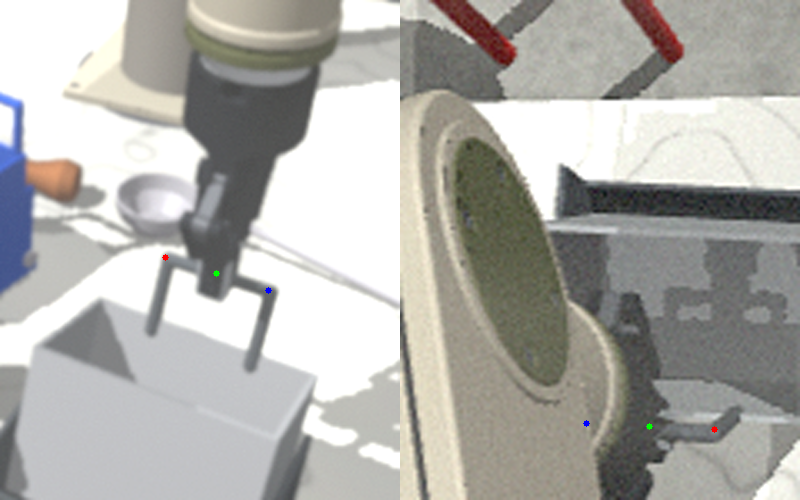

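Call:
drive_tool([
  [[-4, 0.2, -1.2], 0],
  [[-8, 0.5, -2.5], 0],
  [[-12, 0.7, -3.9], 0],
  [[-16, 0.9, -5.5], 0],
  [[-20, 1.2, -7.1], 0],
  [[-24, 1.4, -9.0], 0],
  [[-27, 1.6, -10.4], 0],
  [[-29, 1.7, -11.4], 0],
])

```text
time: 8.23
tool_pos: [533.4, 195.1, 127.4]
tcp_rot: [-180.0, -0.0, 86.7]
ft_force: [3.6, 1.8, 2.5]
finger_gap: 8.9
```

Call:
drive_tool([
  [[-4, 0.2, -2.2], 0],
  [[-8, 0.5, -4.4], 0],
  [[-12, 0.7, -6.9], 0],
  [[-16, 0.9, -9.5], 0],
  [[-20, 1.2, -12.3], 0],
  [[-24, 1.4, -15.3], 0],
  [[-27, 1.6, -17.7], 0],
  [[-29, 1.7, -19.4], 0],
])

```text
time: 8.9
tool_pos: [504.4, 196.7, 107.5]
tcp_rot: [-180.0, -0.0, 86.7]
ft_force: [4.2, 2.4, 0.2]
finger_gap: 8.8
```

```bash
python3 chk.py; python3 snap.py 9; 
python3 dots.py 9 "[[505.3,196.7,130.4],[503,161,130.4],[507,233,130.4]]"
```

```text
8.9 [504.4 196.7 107.5] [4.2 2.4 0.2] 8.763074438364129
9.0 [504.1 196.7 107.3] [ 3.2  5.2 -3.5]
```

View pics/z9.png

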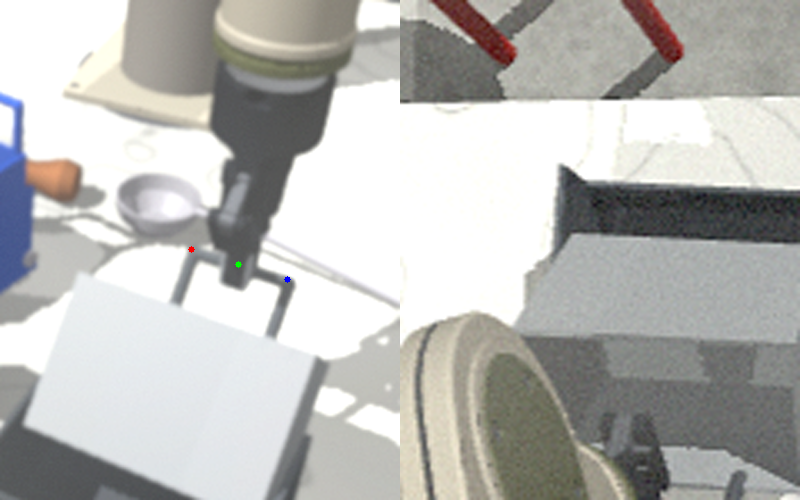

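The bar follows the predicted points in the scene view (green at (238,264)), so tilt is about 0.70. Holding for more than 2 s.

Call:
drive_tool([
  [[0, 0, 0], 0],
  [[0, 0, 0], 0],
  [[0, 0, 0], 0],
  [[0, 0, 0], 0],
  [[0, 0, 0], 0],
  [[0, 0, 0], 0],
  [[0, 0, 0], 0],
  [[0, 0, 0], 0],
])

```text
time: 9.67
tool_pos: [504.6, 196.7, 107.7]
tcp_rot: [-179.9, 0.0, 86.7]
ft_force: [3.2, 4.8, -1.9]
finger_gap: 8.6
```

Call:
drive_tool([
  [[0, 0, 0], 0],
  [[0, 0, 0], 0],
  [[0, 0, 0], 0],
  [[0, 0, 0], 0],
  [[0, 0, 0], 0],
  [[0, 0, 0], 0],
  [[0, 0, 0], 0],
  [[0, 0, 0], 0],
])

```text
time: 10.33
tool_pos: [504.6, 196.7, 107.7]
tcp_rot: [-179.9, -0.0, 86.7]
ft_force: [2.5, 4.9, -2.8]
finger_gap: 8.8
```

Call:
drive_tool([
  [[0, 0, 0], 0],
  [[0, 0, 0], 0],
  [[0, 0, 0], 0],
  [[0, 0, 0], 0],
  [[0, 0, 0], 0],
  [[0, 0, 0], 0],
  [[0, 0, 0], 0],
  [[0, 0, 0], 0],
])

```text
time: 11.0
tool_pos: [504.6, 196.7, 107.7]
tcp_rot: [-179.9, -0.0, 86.7]
ft_force: [2.2, 4.8, -3.4]
finger_gap: 8.2
```

Call:
drive_tool([
  [[0, 0, 0], 0],
  [[0, 0, 0], 0],
  [[0, 0, 0], 0],
  [[0, 0, 0], 0],
  [[0, 0, 0], 0],
  [[0, 0, 0], 0],
  [[0, 0, 0], 0],
  [[0, 0, 0], 0],
])

```text
time: 11.67
tool_pos: [504.6, 196.7, 107.7]
tcp_rot: [-179.9, 0.0, 86.7]
ft_force: [1.8, 4.7, -3.1]
finger_gap: 8.7
```

```bash
python3 snap.py 10; python3 -c "
import pickle,cv2
s=pickle.load(open('top10.pkl','rb'));cv2.imwrite('pics/t10.png',s['pixels'][:,:,::-1])"
```

```text
11.7667 [504.6 196.7 107.7] [ 2.3  4.8 -3.3]
```

View pics/t10.png

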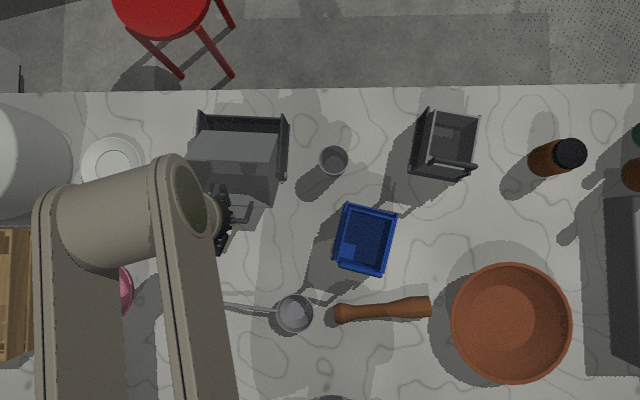

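Held for 2.7 s; the bin is tilted out and the narrow bin at (445,145) is unmoved. Swinging back along the arc.

Call:
drive_tool([
  [[2, -0.1, 1.7], 0],
  [[5, -0.3, 4.1], 0],
  [[9, -0.5, 7.1], 0],
  [[13, -0.8, 9.9], 0],
  [[17, -1.0, 12.5], 0],
  [[21, -1.2, 15.0], 0],
  [[25, -1.5, 17.2], 0],
  [[29, -1.7, 19.4], 0],
])

```text
time: 12.43
tool_pos: [533.5, 194.9, 128.3]
tcp_rot: [-179.9, 0.0, 86.7]
ft_force: [-5.8, 2.8, 5.6]
finger_gap: 8.8
```

Call:
drive_tool([
  [[4, -0.2, 2.0], 0],
  [[8, -0.5, 3.8], 0],
  [[12, -0.7, 5.5], 0],
  [[16, -0.9, 7.1], 0],
  [[20, -1.2, 8.6], 0],
  [[24, -1.4, 9.9], 0],
  [[27, -1.6, 10.8], 0],
  [[29, -1.7, 11.4], 0],
])

```text
time: 13.1
tool_pos: [563.4, 193.0, 139.9]
tcp_rot: [-180.0, 0.0, 86.7]
ft_force: [-4.6, 1.7, 6.2]
finger_gap: 8.6
```

Call:
drive_tool([
  [[4, -0.2, 1.1], 0],
  [[8, -0.5, 2.0], 0],
  [[12, -0.7, 2.9], 0],
  [[16, -0.9, 3.6], 0],
  [[20, -1.2, 4.3], 0],
  [[24, -1.4, 4.8], 0],
  [[28, -1.6, 5.2], 0],
  [[32, -1.9, 5.5], 0],
])

```text
time: 13.77
tool_pos: [595.5, 191.1, 144.6]
tcp_rot: [180.0, 0.0, 86.7]
ft_force: [-1.6, 1.4, 4.3]
finger_gap: 8.1
```

Call:
drive_tool([
  [[1, 0, 0], 0],
  [[2, -0.1, 0.1], 0],
  [[3, -0.2, 0.1], 0],
  [[4, -0.2, 0.2], 0],
  [[5, -0.3, 0.2], 0],
  [[6, -0.3, 0.2], 0],
  [[7, -0.4, 0.3], 0],
  [[7, -0.4, 0.3], 0],
])

```text
time: 14.43
tool_pos: [602.1, 190.7, 144.7]
tcp_rot: [180.0, 0.0, 86.7]
ft_force: [-0.3, -0.4, 3.0]
finger_gap: 8.5
```

Call:
drive_tool([
  [[0.5, 0, 0], 0],
  [[1, 0, 0], 0],
  [[1.5, 0, 0], 0],
  [[2, 0, 0], 0],
  [[2.5, 0, 0], 0],
  [[3, 0, 0], 0],
  [[3, 0, 0], 0],
  [[3, 0, 0], 0],
])

```text
time: 15.1
tool_pos: [605.0, 190.6, 144.7]
tcp_rot: [180.0, 0.0, 86.7]
ft_force: [-0.9, -3.4, 3.4]
finger_gap: 8.8
```

```bash
python3 snap.py 11; 
python3 dots.py 11 "[[605,191,166],[603,155,166],[607,227,166]]"
```

```text
15.2 [605.  190.6 144.7] [-1.6 -3.7  3.1]
```

View pics/z11.png

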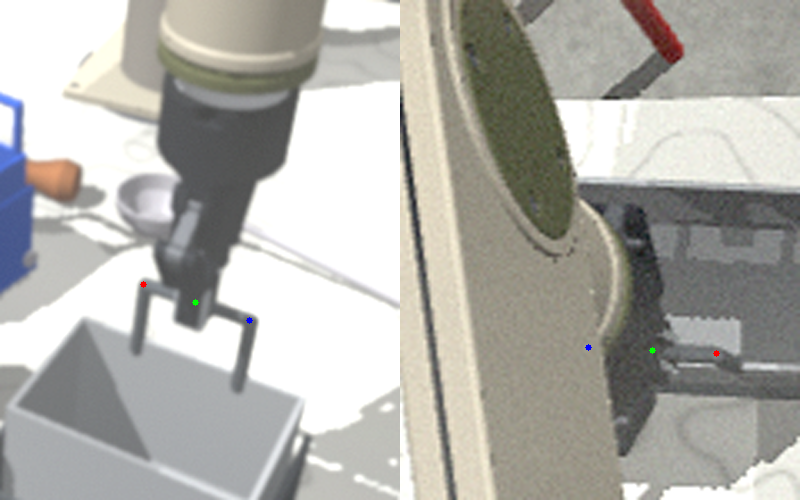

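Nearly shut. I'll nudge it to find the stop.

Call:
drive_tool([
  [[0.5, 0.2, 0], 0],
  [[1, 0.4, 0], 0],
  [[1.5, 0.6, 0], 0],
  [[2, 0.8, 0], 0],
  [[2.5, 0.8, 0], 0],
  [[3, 0.8, 0], 0],
  [[3, 0.8, 0], 0],
  [[3, 0.8, 0], 0],
])

```text
time: 15.87
tool_pos: [608.0, 190.5, 144.5]
tcp_rot: [-180.0, 0.1, 86.7]
ft_force: [-1.9, -7.6, 3.5]
finger_gap: 8.9
```

Call:
drive_tool([
  [[0.5, 0, 0], 0],
  [[1, 0, 0], 0],
  [[1.5, 0, 0], 0],
  [[2, 0, 0], 0],
  [[2.5, 0, 0], 0],
  [[3, 0, 0], 0],
  [[3, 0, 0], 0],
  [[3, 0, 0], 0],
])

```text
time: 16.53
tool_pos: [608.6, 190.5, 144.5]
tcp_rot: [-179.7, 0.2, 86.7]
ft_force: [-14.3, -9.0, 10.5]
finger_gap: 8.7
```

```bash
python3 snap.py 12; 
python3 dots.py 12 "[[607,191,167],[605,155,167],[609,227,167]]"
```

```text
16.6333 [608.6 190.5 144.5] [-14.2  -9.9  11.1]
```

View pics/z12.png

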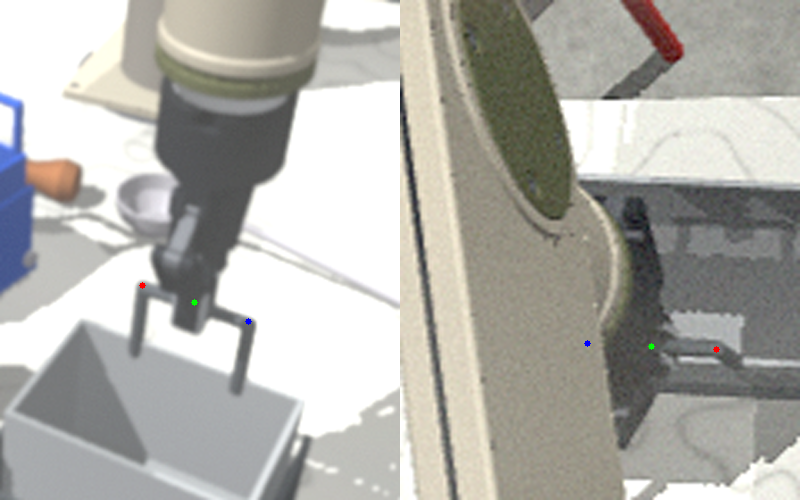

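Stop found (-14 N along x). Relieve the force, open to 30 mm, then rise straight up.

Call:
drive_tool([
  [[-1, 0, 0], 0],
  [[-2, 0, 0], 0],
  [[-2, 0, 0], 0],
  [[-2, 0, 0], 0],
  [[-2, 0, 0], 0],
  [[-2, 0, 0], 0],
  [[-2, 0, 0], 0],
  [[-2, 0, 0], 0],
])

```text
time: 17.3
tool_pos: [608.5, 190.5, 144.5]
tcp_rot: [-179.9, 0.1, 86.7]
ft_force: [-3.0, -7.6, 5.5]
finger_gap: 8.6
```

Call:
drive_tool([
  [[0, 0, 0], 0],
  [[0, 0, 0], 0],
  [[0, 0, 0], 0],
  [[0, 0, 0], 0],
  [[0, 0, 0], 0],
  [[0, 0, 0], 0],
  [[0, 0, 0], 0],
  [[0, 0, 0], 0],
], fingers=45)

```text
time: 17.97
tool_pos: [609.0, 191.8, 144.8]
tcp_rot: [180.0, -0.0, 86.7]
ft_force: [-0.7, 0.4, 0.8]
finger_gap: 45.0
```

Call:
drive_tool([
  [[0, 0, 5], 0],
  [[0, 0, 12], 0],
  [[0, 0, 20], 0],
  [[0, 0, 30], 0],
  [[0, 0, 45], 0],
  [[0, 0, 60], 0],
  [[0, 0, 80], 0],
  [[0, 0, 100], 0],
])

```text
time: 18.63
tool_pos: [608.9, 191.7, 246.7]
tcp_rot: [180.0, -0.0, 86.7]
ft_force: [-0.1, 0.1, 0.4]
finger_gap: 45.0
```

Call:
drive_tool([
  [[-10, 10, 10], 0],
  [[-25, 20, 20], 0],
  [[-45, 35, 20], 0],
  [[-65, 50, 20], 0],
  [[-85, 65, 20], 0],
  [[-105, 80, 20], 0],
  [[-125, 95, 20], 0],
  [[-125, 95, 20], 0],
])

```text
time: 19.3
tool_pos: [480.5, 289.8, 265.8]
tcp_rot: [-180.0, -0.1, 86.9]
ft_force: [-0.8, -0.7, -0.1]
finger_gap: 44.9
```

```bash
python3 snap.py 13;python3 dots.py 13 "[[607,191,167],[605,155,167],[609,227,167]]";python3 -c "
import pickle,cv2
s=pickle.load(open('scene13.pkl','rb'));cv2.imwrite('pics/sc13.png',s['pixels'][:,:,::-1])"
```

```text
19.4 [483.1 287.7 265.7] [ 0.2 -0.3 -0. ]
```

View pics/z13.png

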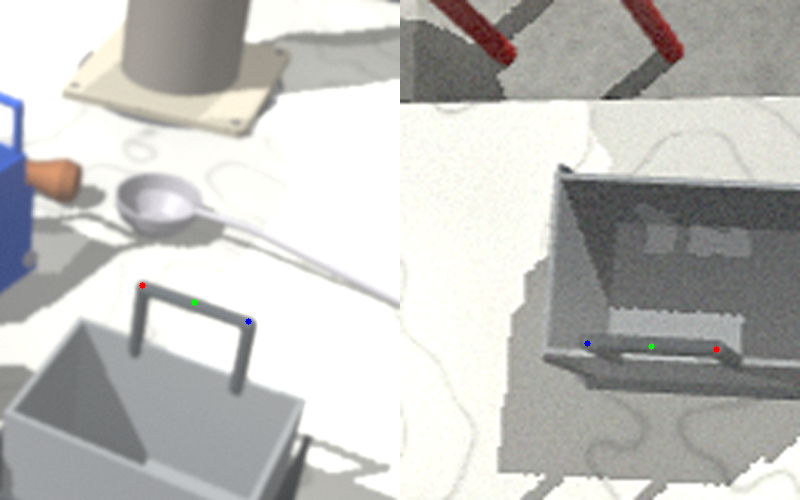

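View pics/sc13.png

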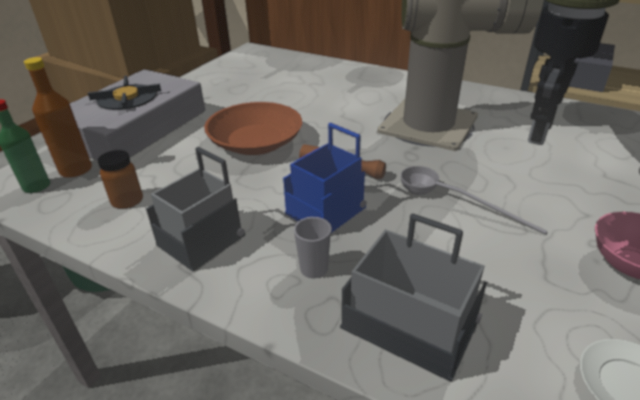

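The wide bin is shut (hoop at (436,232) in the scene view), the narrow bin at (195,215) is unmoved, and the gripper at (545,110) is clear. One settling call, then hand in.

Call:
drive_tool([
  [[0, 0, 0], 0],
  [[0, 0, 0], 0],
  [[0, 0, 0], 0],
  [[0, 0, 0], 0],
  [[0, 0, 0], 0],
  [[0, 0, 0], 0],
  [[0, 0, 0], 0],
  [[0, 0, 0], 0],
])

```text
time: 20.07
tool_pos: [484.1, 286.6, 264.7]
tcp_rot: [-180.0, 0.0, 86.7]
ft_force: [0.3, 0.4, -0.8]
finger_gap: 44.8
```

```bash
python3 -c "
from bench import r
print(r.sense()['ft_force']); print(r.hand_in())"
```

```text
[ 0.25636683  0.40291702 -0.80674438]
the job is handed in; nothing more can be done
None
```

I tilted the wide bin out by its handle to about 0.70 rad (40°) and held it there for 2.7 s. I then swung it back until it met its stop (about 14 N), let go and moved the arm clear. The job was handed in at about 20 s of the 43 s allowed.

**Last checks:** In both camera views the handle sits where it should with the bin shut. The narrow bin and the blue look-alike look unmoved. The gripper is clear of everything, with near-zero wrist force.

**Is it empty and clean?** Nothing showed inside the wide bin in the pictures I took. I did not inspect it closely, and the arm partly hid it from the top camera while it was tilted.

**What disagreed:**
- **Fingertips:** They appeared about 20 mm higher than the stated tool geometry, so the first pinch only caught the bar near the tips. I reopened, went 10 mm deeper and gripped again before tilting.
- **Side force:** A sideways force of 5 to 10 N showed on the handle at 40° and again at the stop, so my estimate of the bin's direction was probably slightly off. It stayed far below the limits and went away when I released the handle.
- **Starting tilt:** My two fits gave 0.065 and 0.086 rad; the travel to the stop supports the larger one. The tilt during the hold is therefore an estimate from the bar's position, well inside the 30 to 50° window.

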